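Close and latch the flight-controller case

TASK

The flight-controller case stands open with its circuit board inside. Push its lid fully shut with the fingertips, and only then gently push the slide latch home by its thumb tab, so that its keeper covers the lid's tongue. Do not squeeze the latch, pick nothing up, and leave the board and the other things on the table as they lie.

Things in the scene. Friction and masses are not known exactly. Their poses are not given: they have to be found in the camera images.
- case: Small clear-walled polycarbonate case on a grey floor plate, fixed to the table (all lengths in these notes are in mm unless marked m). 120 (x) by 110 (y) by 45 high without the lid. Origin: centre of its underside, on the table; z up. The hinge runs along y at the edge on the robot's side (x = -60); a grey latch bed, x = 60 to 100, y = -50 to 50, 30 high (rail lips to 36), stands against the other side (+x).
- lid (a joint): Lid angle in rad: 0 shut (flat, top face 51 above the table), grows as the free (+x) edge swings up; starts at 0.8 to 1.3. Shut: below 0.05. Stiff hinge: it stays where left and takes 1.5 to 3 N at the free edge. Clear panel in a flat grey frame, 120 from hinge to free edge, 110 wide, 6 thick; a flat tongue 14 long sticks out of the free edge at y = 9 to 31 of the case.
- lid_hinge (a point): Point on the hinge axis, at the middle of the case's width, 45 above the table, at x = -60 of the case; in the plane of the lid's inner face. The axis runs along the case's y.
- lid_edge (a point): Middle of the lid's free edge, on its outer (upper when shut) face, 120 from the hinge axis; moves with the lid. The outer face looks up and towards the robot while the lid is open.
- latch: Black plastic slide latch. Origin: middle of the top of its upright thumb tab, 85 above the table; axes as the case's. Slides only along the case's y: in the case's frame its origin is at x = 84 and y = -20 (fully open; starts at -20 to -12) to +20 (home, end stop; done above +16). Tab: 10 thick (y), 24 wide (x), 28 tall, on a keeper 28 by 24 with top at 57. Push its -y face; 2 N slides it, it stays where left.
- board: Green circuit board, 72 by 72 by 4 with parts up to 10 high, lying loose on the case's floor (top of the floor 8 above the table). Origin: centre of its underside. Leave it alone.
- mount_a: Red anodized aluminium motor mount, a cross 56 wide with a round boss, 20 high, loose; beside the case's -y side. Origin: centre of underside. Leave it alone.
- mount_b: The same kind of motor mount, beside the case's +y side. Leave it alone.
- guard: Matte black carbon propeller guard, ring of 132 outer diameter, 23 high, loose. Origin: centre of its underside. Leave it alone.
- buckle: Grey plastic battery buckle, about 62 by 30 by 12, loose. Leave it alone.
- driver: Screwdriver, 160 long, lying loose on the table. Leave it alone.
- screwjar: Closed glass jar, 52 diameter, 60 high, loose. Origin: centre of its underside. Leave it alone.
There are look-alikes about, which are no part of the job. What is shaped like the case but pink or turquoise is not meant.

How it is judged:
By the outcome, as a careful person would: the job done as asked, in the order asked, and still so for the second after the job is handed in, with the robot touching nothing.
It also fails if it takes over 48 s, if anything falls off the work surface, if the arm or the gripper's body presses on something with over 40 N, if the wrist force passes 120 N, or if a joint passes its speed limit or range.

ROBOT

A 6-joint arm with a two-finger parallel gripper is mounted at the origin on the work surface. World frame = base frame: x ahead of the robot, y to its left, z up, the work surface at z = 0. Lengths are in m, angles in rad, forces in N, time in s.
With the tool pointing down it reaches from about 0.2 to 0.875 m from the base axis. Payload 3.4 kg.
Tool frame: the origin (TCP) lies midway between the tips of the shut fingers; the grasp point (between the pads) lies 19 mm behind it (bot.pinch_z is the z of the grasp point in the tool frame, in m); z points along the fingers, y is the direction in which the jaws open and shut (so a half turn about z gives the same grasp; the last joint's range is limited). The gripper opens to 94 mm and grips with 3 to 60 N. Pads are 16 mm wide; open, the fingers measure 119 mm over their backs; the gripper's body (75 mm by 177 mm) begins 78 mm behind the grasp point.
Start: joints at [-1.233, 0.276, 1.505, -0, 1.361, -0.121], TCP at [0.255, -0.516, 0.205] pointing down, gripper open.
Joint ranges: [-2.89, 2.89], [-0.75, 2.08], [0.22, 2.7], [-1.18, 4.32], [0.11, 2.71], [-2.7, 2.7]. Speed limits (rad/s): [2.57, 2.57, 3.14, 3.14, 3.14, 3.14].

INTERFACE

Orientations are given as a 3x3 rotation matrix whose columns are the frame's x, y, z axes.
In Python, from workcell import bot, viewer gives the robot as it stands.
- The arm moves only by the shell command python3 -m pendant 'ROWS' [FORCE]. ROWS is a JSON object of lists of equal length, an entry for each row: "slide": the shift along the tool's x, y, z in mm, a list of three; "turn": the turn about the tool's z in units of 8 degrees (1.0 is 8 degrees); "hand": the opening in per cent of the stroke, from 0 (shut) to 100 (fully open). In form: {"slide": [[x, y, z], ...], "turn": [turn, ...], "hand": [hand, ...]}. A call has 1 to 8 rows; each row shifts and turns the pose as measured when the row begins, along the tool's axes as they then stand; what a row does not reach is not made up. A row lasts 1/10 s, in which the tool goes at most 50 mm and 8.59 degrees, less where a joint would pass 70% of its speed; a pose out of reach is approached as far as the arm can. A call with a gripper value outside its range is refused whole. The fingers move at their own pace and stop on an object; FORCE is the grip in N (left out, the last holds). Time passes only in rows, so rows that do not move let the fingers close. It gives the time, the measured TCP pose, the force and the opening at its end, in the units of the state.
- bot.read_state(): the state, without advancing time (a new reading comes with each control period).
- viewer.read_camera(name): name is "scene" or "top"; returns the picture (480x640x3 uint8, red, green, blue); there is no depth.
- viewer.get_calibration(name): a dict with "intrinsics" (3x3 intrinsics, pixels), "R" (3x3) and "t" (3): a world point X has camera coordinates R X + t. Camera axes: x right, y down, z forward; pixel columns grow to the right and rows downward; lengths in m; the calibration is good to about 2 mm. A picture is of the moment at which its call begins. get_calibration takes no time and is no camera call.
- bot.finish_job(): hands the job in, once; it reports no verdict.
The state is a dict: "time_s": time; "qpos": joint angles; "dq": joint speeds; "joint_torque": joint torques, N m; "tcp_pos": TCP position; "orientation": TCP orientation; "wrist_force": force on the tool from outside, world axes, zero at the start; "moment": the same for the moment, N m; "grip_width": finger opening in m.
Only numpy, scipy, OpenCV 4.12 (cv2) and the standard library are available. Lean on these libraries where they do the work, as an engineer would, in place of code of your own. Each camera call takes 0.05 s, during which the arm holds its last target.

## Working session

There is one attempt and no reset: what is moved stays moved. The work goes in short steps, Python scripts to look and compute and a shell command to move; the robot and the scene stay as the last step left them, time stands still between calls to the robot, and variables do not carry over. Pictures are saved under pics/ and viewed, and the job is handed in when it is done.

```bash
ls; mkdir -p pics
python3 - <<'E'
from workcell import bot, viewer
import cv2
for n in("scene","top"):
    im=viewer.read_camera(n); cv2.imwrite(f"pics/{n}0.png",im[:,:,::-1])
    c=viewer.get_calibration(n); print(n,c)
s=bot.read_state(); print(s, bot.pinch_z)
E
```

```text
pics
scene {'intrinsics': array([[624.11372118,   0.        , 317.3228153 ],
       [  0.        , 624.11372118, 240.54072032],
       [  0.        ,   0.        ,   1.        ]]), 'R': array([[ 0.86575149,  0.50028485, -0.01376341],
       [ 0.3278498 , -0.58769908, -0.73967851],
       [-0.3781387 ,  0.63586544, -0.67281964]]), 't': array([-0.42229369, -0.12524171,  1.5978528 ])}
top {'intrinsics': array([[542.94432789,   0.        , 314.09908101],
       [  0.        , 542.94432789, 245.01482972],
       [  0.        ,   0.        ,   1.        ]]), 'R': array([[-2.09949534e-02, -9.99779377e-01,  6.39861718e-04],
       [-9.97092162e-01,  2.08916201e-02, -7.32854717e-02],
       [ 7.32559355e-02, -2.17662617e-03, -9.97310799e-01]]), 't': array([-0.01547251,  0.5207434 ,  1.097423  ])}
{'time_s': 0.1, 'qpos': array([-1.23298619e+00,  2.76528284e-01,  1.50598114e+00, -8.08618415e-06,
        1.36069795e+00, -1.21037198e-01]), 'dq': array([-0.00066278, -0.00154537, -0.00288966,  0.0002988 , -0.00122586,
       -0.0011701 ]), 'joint_torque': array([ 2.12211562e-03, -4.05456340e+01, -2.37780279e+01,  7.03388010e-02,
        2.99158541e-02, -5.28231999e-05]), 'tcp_pos': array([ 0.25448281, -0.51506334,  0.20470334]), 'orientation': array([[ 8.96562927e-01,  4.42916046e-01, -5.42614273e-04],
       [ 4.42916339e-01, -8.96561656e-01,  1.52083786e-03],
       [ 1.87116338e-04, -1.60385957e-03, -9.99998696e-01]]), 'wrist_force': array([ 0.13358268, -0.25464154, -0.1297173 ]), 'moment': array([ 0.03554287,  0.02205468, -0.02103607]), 'grip_width': 0.09388430968482636} -0.0188
```

View pics/scene0.png

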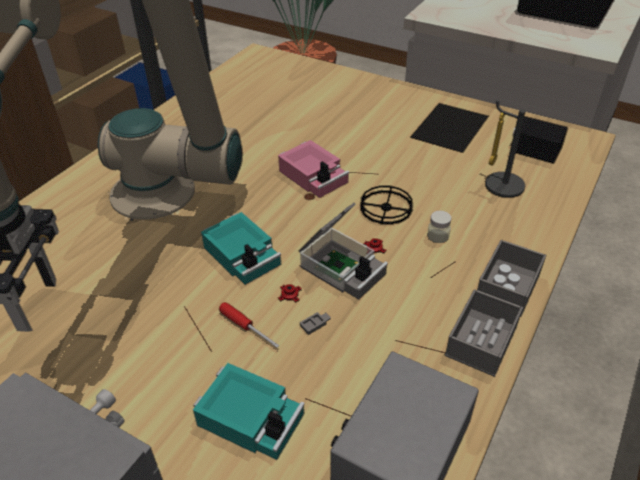

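View pics/top0.png

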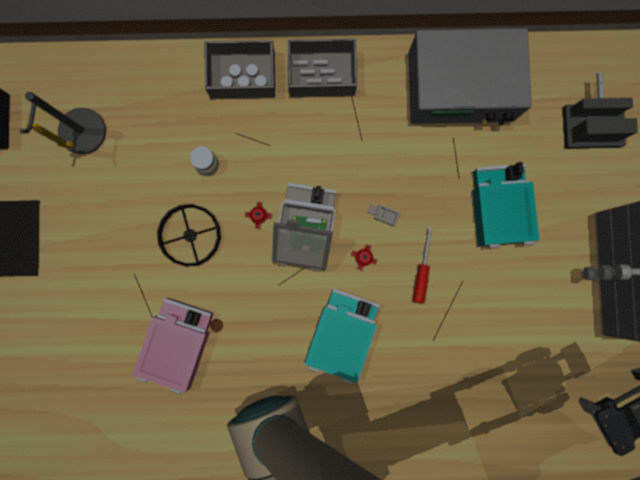

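The top view shows the clear case around (308,228), with its lid open towards the robot and the black latch tab at (317,193). The pink and turquoise cases are the look-alikes. I'll zoom in to get corners.

Run:
```python
import cv2
a=cv2.imread("pics/top0.png")[170:285,230:390]; cv2.imwrite("pics/topz.png",cv2.resize(a,None,fx=5,fy=5,interpolation=cv2.INTER_CUBIC))
a=cv2.imread("pics/scene0.png")[195:305,285:405]; cv2.imwrite("pics/scz.png",cv2.resize(a,None,fx=5,fy=5,interpolation=cv2.INTER_CUBIC))
```

```text
(no output)
```

View pics/topz.png

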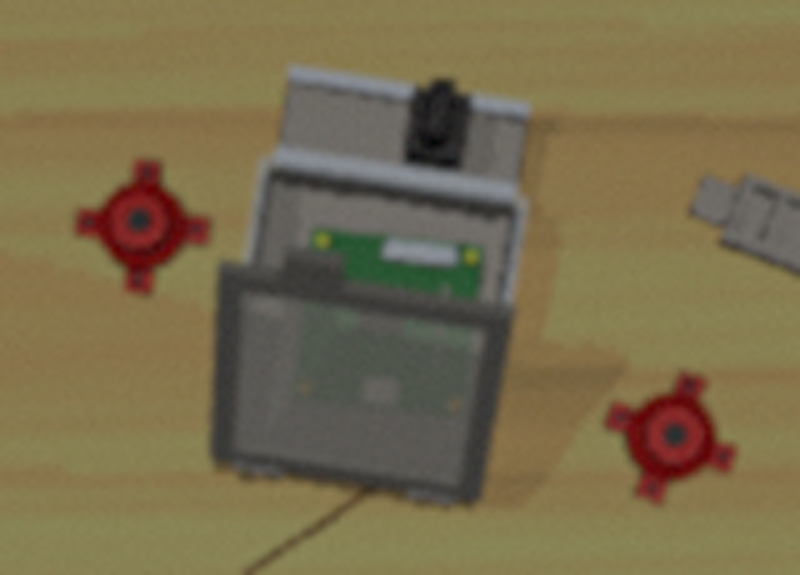

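View pics/scz.png

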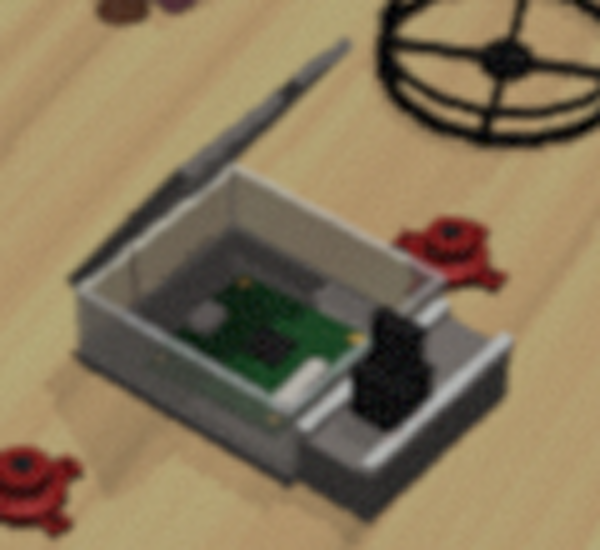

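```bash
cat > fit.py <<'E'
import numpy as np
from workcell import viewer
from scipy.optimize import least_squares
C={n:viewer.get_calibration(n) for n in("top","scene")}
def proj(n,X):
    c=C[n];p=c["R"]@X+c["t"];q=c["intrinsics"]@p;return q[:2]/q[2]
def world(v,P):
    c,s=np.cos(v[2]),np.sin(v[2]);x,y,z=np.array(P)/1000.
    return np.array([v[0]+c*x-s*y,v[1]+s*x+c*y,z])
def lidp(a,r,y,h): # r from hinge, h above inner face
    return (-60+r*np.cos(a)-h*np.sin(a),y,45+r*np.sin(a)+h*np.cos(a))
E
cat > f1.py <<'E'
from fit import *
T=lambda u,v:(230+(u+.5)/5-.5,170+(v+.5)/5-.5)
S=lambda u,v:(285+(u+.5)/5-.5,195+(v+.5)/5-.5)
obs=[("top",T(288,68),"c",(100,50,36)),("top",T(531,105),"c",(100,-50,36)),
("top",T(524,200),"c",(60,-55,45)),("top",T(264,157),"c",(60,55,45)),
("top",T(220,262),"l",(120,55,6)),("top",T(512,310),"l",(120,-55,6)),
("top",T(440,95),"t",None),("scene",T(0,0),"x",None),
("scene",S(512,338),"c",(100,50,36)),("scene",S(368,465),"c",(100,-50,36)),("scene",S(365,522),"c",(100,-50,0)),
("scene",S(78,290),"c",(-60,-55,45)),("scene",S(235,170),"c",(-60,55,45)),("scene",S(80,357),"c",(-60,-55,0)),
("scene",S(348,42),"l",(120,55,3)),("scene",S(397,315),"t",None)]
obs=[o for o in obs if o[2]!="x"]
def res(v):
    r=[]
    for n,p,k,P in obs:
        Q=P if k=="c" else lidp(v[3],*P) if k=="l" else (84,v[4]*1000,85)
        r+=list(proj(n,world(v,Q))-p)
    return np.array(r)
s=least_squares(res,[.55,0,0,1.,-.016],loss="soft_l1")
print(s.x)
for o,e in zip(obs,res(s.x).reshape(-1,2).round(1)):print(o[0],o[3],e)
E
python3 f1.py
```

```text
[ 0.54046298 -0.00565635 -0.18459836  0.96635103 -0.0139699 ]
top (100, 50, 36) [ 0.4 -0.6]
top (100, -50, 36) [ 0.1 -0.1]
top (60, -55, 45) [ 1.  -0.1]
top (60, 55, 45) [-0.8 -0.3]
top (120, 55, 6) [-0.5  0.4]
top (120, -55, 6) [0.6 0.6]
top None [-0.2  2.6]
scene (100, 50, 36) [ 0.3 -0.4]
scene (100, -50, 36) [0.6 0.2]
scene (100, -50, 0) [0.7 0.5]
scene (-60, -55, 45) [-0.9 -0.7]
scene (-60, 55, 45) [-0.  -2.3]
scene (-60, -55, 0) [-0.6  0.6]
scene (120, 55, 3) [1.4 0.5]
scene None [0.1 0.3]
```

```bash
python3 -m pendant '{"slide":[[0,0,0],[0,0,0],[0,0,0],[0,0,0],[0,0,0],[0,0,0]],"turn":[0.9,0.9,0.9,0.9,0.9,0],"hand":[0,0,0,0,0,0]}'
cat > w.py <<'E'
from fit import *
from workcell import bot
s=bot.read_state(); v=np.array([ 0.54046, -0.00566, -0.1846])
c,sn=np.cos(v[2]),np.sin(v[2]); M=np.array([[c,sn],[-sn,c]])
p=M@(s["tcp_pos"][:2]-v[:2]); R=s["orientation"]
print("t",s["time_s"],"case-frame tcp",(1000*np.r_[p,s["tcp_pos"][2]]).round(1),"turn needed units",np.degrees(np.arctan2(R[1,0],R[0,0])-v[2])/8,"F case",(M@s["wrist_force"][:2]).round(2),s["wrist_force"][2].round(2),"grip",s["grip_width"],"tilt",R[2].round(3))
import sys
if len(sys.argv)>3:
    x,y,z=map(float,sys.argv[1:4]); d=np.r_[M.T@[x/1e3,y/1e3]+v[:2],z/1e3]-s["tcp_pos"]; print("slide mm",(R.T@d*1e3).round(1))
E
python3 w.py -45 0 195
```

```text
time_s: 0.7
tcp_pos: [0.2537, -0.5129, 0.2015]
orientation: [[0.981, -0.193, -0.003], [-0.193, -0.981, 0.008], [-0.004, -0.007, -1.0]]
wrist_force: [-0.5, -0.3, 0.3]
grip_width: 0.0493
t 0.7 case-frame tcp [-188.7 -551.3  201.5] turn needed units -0.06787392901445004 F case [-0.42 -0.38] 0.33 grip 0.049291764405958005 tilt [-0.004 -0.007 -1.   ]
slide mm [ 138.5 -552.6   10. ]
```

```bash
python3 -m pendant '{"slide":[[9,-35,0],[9,-35,0],[9,-35,0],[9,-35,0],[9,-35,0],[9,-35,0],[9,-35,0],[9,-35,0]],"turn":[0,0,0,0,0,0,0,0],"hand":[0,0,0,0,0,0,0,0]}'; python3 w.py -45 0 195
```

```text
time_s: 1.5
tcp_pos: [0.3776, -0.2456, 0.2001]
orientation: [[0.984, -0.178, -0.005], [-0.177, -0.984, 0.01], [-0.007, -0.009, -1.0]]
wrist_force: [0.4, 0.1, 0.9]
grip_width: 0.0004
t 1.5 case-frame tcp [-116.1 -265.7  200.1] turn needed units 0.044110578940773616 F case [0.42 0.14] 0.87 grip 0.00039675098325242975 tilt [-0.007 -0.009 -1.   ]
slide mm [  72.8 -265.2    7. ]
```

```bash
python3 -m pendant '{"slide":[[9,-35,0],[9,-35,0],[9,-35,0],[9,-35,0],[9,-35,0],[9,-35,0],[9,-35,0],[4,-10,0]],"turn":[0,0,0,0,0,0,0,0],"hand":[0,0,0,0,0,0,0,0]}'; python3 w.py -45 0 130
python3 - <<'E'
from workcell import viewer
import cv2
for n in("scene","top"):
    im=viewer.read_camera(n)[:,:,::-1]
    a=im[120:320,220:440] if n=="scene" else im[140:310,220:400]
    cv2.imwrite(f"pics/{n}1.png",cv2.resize(a,None,fx=3,fy=3,interpolation=cv2.INTER_CUBIC))
E
```

```text
time_s: 2.3
tcp_pos: [0.4889, 0.0081, 0.2014]
orientation: [[0.989, -0.15, -0.005], [-0.15, -0.989, 0.011], [-0.007, -0.01, -1.0]]
wrist_force: [-0.1, -0.5, -0.2]
grip_width: 0.0005
t 2.3 case-frame tcp [-53.2   4.1 201.4] turn needed units 0.24104261997094065 F case [-0.04 -0.52] -0.16 grip 0.0005313421331818937 tilt [-0.007 -0.01  -1.   ]
slide mm [ 8.6  5.1 71.3]
```

View pics/scene1.png

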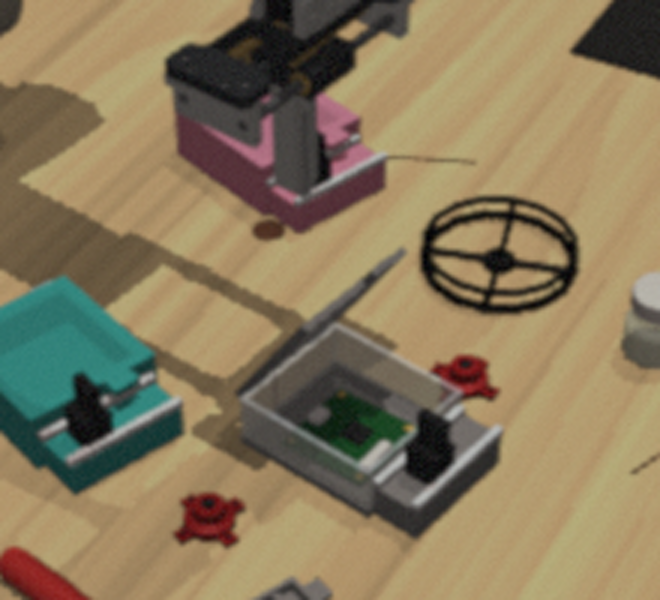

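```bash
python3 -m pendant '{"slide":[[0,2,20],[0,2,20],[8,1,20],[10,0,2],[8,0,0],[0,0,0]],"turn":[0.12,0.12,0,0,0,0],"hand":[0,0,0,0,0,0]}'; python3 w.py -12 0 134
```

```text
time_s: 3.0
tcp_pos: [0.5123, -0.0117, 0.1388]
orientation: [[0.983, -0.185, -0.006], [-0.185, -0.983, 0.004], [-0.006, -0.002, -1.0]]
wrist_force: [-0.1, 0.6, 0.2]
grip_width: 0.0004
t 3.0 case-frame tcp [-26.6 -11.1 138.8] turn needed units -0.010955718000362338 F case [-0.19  0.57] 0.15 grip 0.00036512615296552557 tilt [-0.006 -0.002 -1.   ]
slide mm [ 14.6 -11.1   4.7]
```

```bash
python3 -m pendant '{"slide":[[7,-5,2],[7,-3,3],[6,0,5],[6,0,5],[6,0,5],[6,0,5],[5,0,6],[5,0,6]],"turn":[0,0,0,0,0,0,0,0],"hand":[0,0,0,0,0,0,0,0]}'; python3 w.py 16 0 106
python3 - <<'E'
from workcell import viewer
import cv2
im=viewer.read_camera("scene")[:,:,::-1]
cv2.imwrite("pics/s2.png",cv2.resize(im[140:320,240:440],None,fx=3,fy=3,interpolation=cv2.INTER_CUBIC))
E
```

```text
time_s: 3.8
tcp_pos: [0.5643, -0.013, 0.101]
orientation: [[0.983, -0.184, -0.005], [-0.184, -0.983, 0.003], [-0.006, -0.002, -1.0]]
wrist_force: [-1.6, -0.1, 0.4]
grip_width: 0.0008
t 3.8 case-frame tcp [ 24.8  -2.8 101. ] turn needed units -0.00318370265640802 F case [-1.56 -0.35] 0.42 grip 0.0007733557648819627 tilt [-0.006 -0.002 -1.   ]
slide mm [-8.8 -2.9 -5. ]
```

View pics/s2.png

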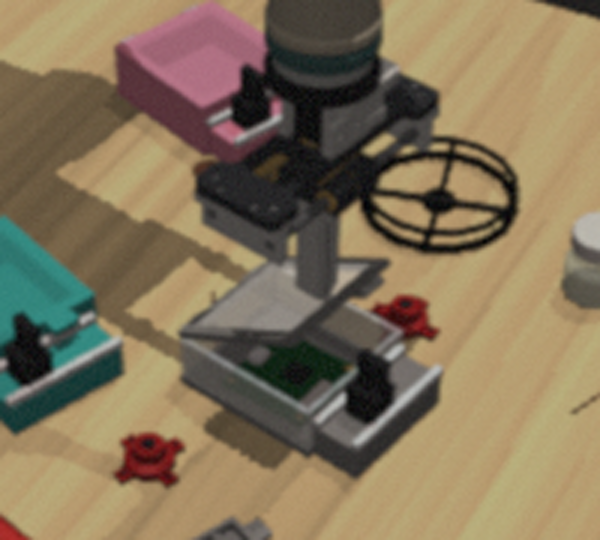

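The lid is following the fingertips and is now about half shut. I'll continue down along the arc.

```bash
python3 -m pendant '{"slide":[[3,0,6],[3,0,7],[2,0,7],[2,0,7],[1,0,7],[0,0,7],[0,0,3],[0,0,0]],"turn":[0,0,0,0,0,0,0,0],"hand":[0,0,0,0,0,0,0,0]}'; python3 w.py 38 0 50
```

```text
time_s: 4.65
tcp_pos: [0.5783, -0.0155, 0.052]
orientation: [[0.983, -0.184, -0.002], [-0.184, -0.983, 0.002], [-0.002, -0.002, -1.0]]
wrist_force: [0.7, 0.5, 1.1]
grip_width: 0.0004
t 4.65 case-frame tcp [39.  -2.7 52. ] turn needed units -0.006072041853967537 F case [0.63 0.62] 1.11 grip 0.00043299110996695213 tilt [-0.002 -0.002 -1.   ]
slide mm [-1.  -2.7  2. ]
```

```bash
for i in 1 ; do python3 -m pendant '{"slide":[[0,0,2],[0,0,2],[0,0,2]],"turn":[0,0,0],"hand":[0,0,0]}'; done; python3 w.py 38 0 50
```

```text
time_s: 4.95
tcp_pos: [0.5785, -0.0156, 0.051]
orientation: [[0.983, -0.184, 0.0], [-0.184, -0.983, 0.002], [-0.0, -0.002, -1.0]]
wrist_force: [-3.5, 0.8, 10.9]
grip_width: 0.0004
t 4.95 case-frame tcp [39.2 -2.8 51. ] turn needed units -0.003805905151107991 F case [-3.59  0.18] 10.86 grip 0.0004018593652489365 tilt [-0.    -0.002 -1.   ]
slide mm [-1.2 -2.8  1. ]
```

At z = 51 mm the force jumped to 11 N, so the lid is on its stop. Next I'll lift off and go to the −y side of the tab.

```bash
python3 -m pendant '{"slide":[[0,0,-15],[0,0,-25],[0,0,-25],[8,10,0],[15,15,0],[15,15,0],[6,6,0],[0,0,0]],"turn":[0,0,0,0,0,0,0,0],"hand":[0,0,0,0,0,0,0,0]}'; python3 w.py 84 -55 110
python3 - <<'E'
from workcell import viewer
import cv2
for n in("scene","top"):
    im=viewer.read_camera(n)[:,:,::-1]
    a=im[140:320,240:440] if n=="scene" else im[140:310,220:400]
    cv2.imwrite(f"pics/{n}3.png",cv2.resize(a,None,fx=4 if n=="top" else 3,fy=4 if n=="top" else 3,interpolation=cv2.INTER_CUBIC)[:600])
E
```

```text
time_s: 5.75
tcp_pos: [0.6127, -0.0716, 0.1168]
orientation: [[0.983, -0.183, -0.002], [-0.183, -0.983, 0.002], [-0.002, -0.001, -1.0]]
wrist_force: [-0.3, 0.8, 0.0]
grip_width: 0.0004
t 5.75 case-frame tcp [ 83.2 -51.6 116.8] turn needed units 0.0036218131004251254 F case [-0.42  0.77] 0.03 grip 0.0004089488672549203 tilt [-0.002 -0.001 -1.   ]
slide mm [0.9 3.4 6.8]
```

View pics/scene3.png

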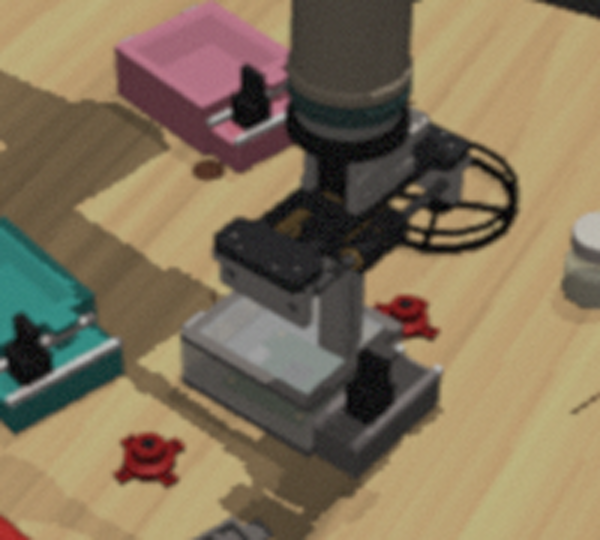

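View pics/top3.png

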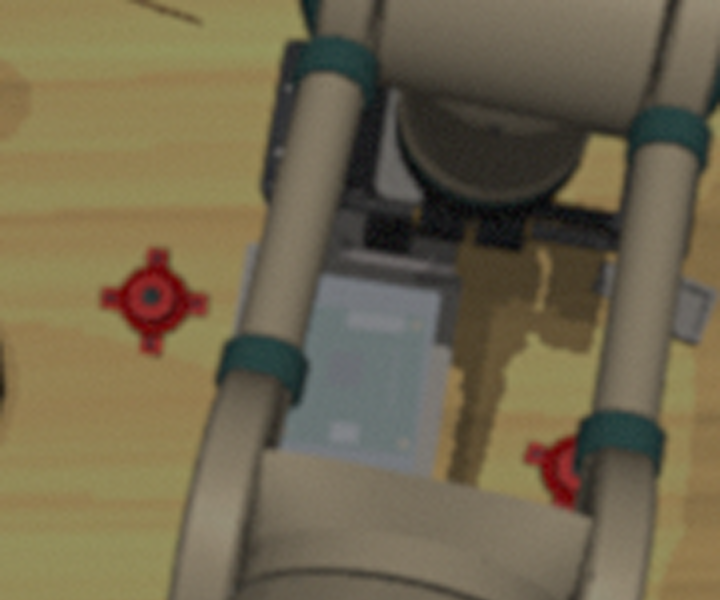

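```bash
python3 - <<'E'
from fit import *
from workcell import bot
v=[ 0.54046, -0.00566, -0.1846]
f=lambda X:(proj("scene",X)-[240,140])*3
print(f(bot.read_state()["tcp_pos"]),f(world(v,(84,-14,85))),f(world(v,(84,-51,64))))
E
python3 -m pendant '{"slide":[[0,2,20],[0,2,20],[1,0,11],[0,0,0]],"turn":[0,0,0,0],"hand":[0,0,0,0]}'; python3 w.py 84 -36 66
```

```text
[338.15458979 347.24422386] [372.3669159  353.80161325] [338.20992023 404.89698591]
time_s: 6.25
tcp_pos: [0.6098, -0.0715, 0.0641]
orientation: [[0.984, -0.18, -0.005], [-0.18, -0.984, 0.004], [-0.005, -0.003, -1.0]]
wrist_force: [1.1, 0.5, 0.2]
grip_width: 0.0004
t 6.25 case-frame tcp [ 80.3 -51.9  64.1] turn needed units 0.023850977090252634 F case [0.95 0.66] 0.17 grip 0.0004235311745204636 tilt [-0.005 -0.003 -1.   ]
slide mm [  3.8 -15.9  -1.9]
```

```bash
python3 -m pendant '{"slide":[[3,-3,-2],[1,-6,0],[0,-6,0],[0,-5,0],[0,-5,0],[0,-5,0],[0,-5,0]],"turn":[0,0,0,0,0,0,0],"hand":[0,0,0,0,0,0,0]}'; python3 w.py 84 2.5 66
python3 - <<'E'
from workcell import viewer
import cv2
im=viewer.read_camera("scene")[:,:,::-1]
cv2.imwrite("pics/s4.png",cv2.resize(im[195:305,285:405],None,fx=5,fy=5,interpolation=cv2.INTER_CUBIC))
E
```

```text
time_s: 6.95
tcp_pos: [0.622, -0.0358, 0.0691]
orientation: [[0.984, -0.179, -0.001], [-0.179, -0.984, 0.001], [-0.001, -0.001, -1.0]]
wrist_force: [-0.2, -1.9, -2.0]
grip_width: 0.0002
t 6.95 case-frame tcp [ 85.7 -14.6  69.1] turn needed units 0.03666161776109218 F case [ 0.15 -1.91] -1.97 grip 0.00024420902289267593 tilt [-0.001 -0.001 -1.   ]
slide mm [ -1.6 -17.1   3.1]
```

View pics/s4.png

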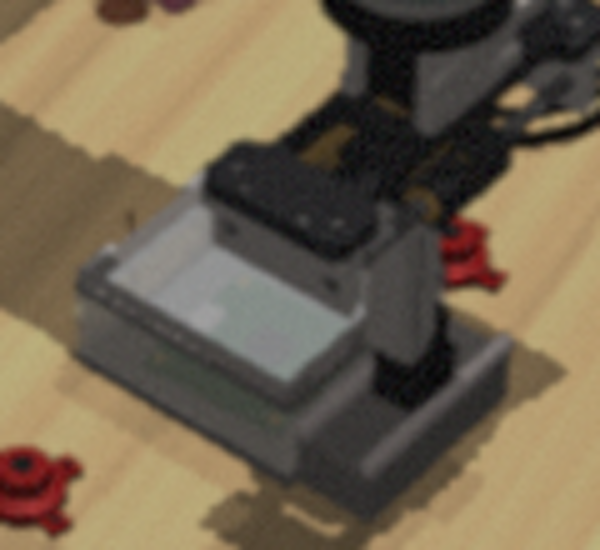

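The fingertips are against the tab at about (410,350), and the latch is moving at about 2 N.

```bash
python3 -m pendant '{"slide":[[-1,-4,1],[0,-4,0],[0,-3,0],[0,-3,0]],"turn":[0,0,0,0],"hand":[0,0,0,0]}'; python3 w.py 84 2.5 66
```

```text
time_s: 7.4
tcp_pos: [0.6243, -0.0204, 0.0684]
orientation: [[0.984, -0.178, 0.0], [-0.178, -0.984, 0.001], [0.0, -0.001, -1.0]]
wrist_force: [-0.0, -2.3, 0.0]
grip_width: 0.0004
t 7.4 case-frame tcp [85.1  0.9 68.4] turn needed units 0.0372102145141906 F case [ 0.39 -2.29] 0.04 grip 0.00041077474643487586 tilt [ 0.    -0.001 -1.   ]
slide mm [-1.1 -1.6  2.4]
```

```bash
python3 -m pendant '{"slide":[[0,-2,0],[0,-2,0]],"turn":[0,0],"hand":[0,0]}'; python3 w.py 84 2.5 66
```

```text
time_s: 7.6
tcp_pos: [0.6247, -0.018, 0.0685]
orientation: [[0.984, -0.177, -0.001], [-0.177, -0.984, -0.003], [0.0, 0.003, -1.0]]
wrist_force: [-1.6, -8.8, 0.2]
grip_width: 0.0003
t 7.6 case-frame tcp [85.1  3.4 68.5] turn needed units 0.046579455318083426 F case [ 0.   -8.99] 0.22 grip 0.00032812916118471437 tilt [ 0.     0.003 -1.   ]
slide mm [-1.1  0.9  2.5]
```

The force rose to 9 N at the expected position, so the latch is at its end stop. I'll back off and clear the view.

```bash
python3 -m pendant '{"slide":[[0,6,0],[0,15,0],[0,15,-10],[0,5,-30],[0,0,-40],[0,20,-20],[0,40,0],[0,40,0]],"turn":[0,0,0,0,0,0,0,0],"hand":[0,0,0,0,0,0,0,0]}'; python3 -m pendant '{"slide":[[0,40,0],[0,40,0],[0,40,0],[0,40,0],[0,20,0],[0,0,0]],"turn":[0,0,0,0,0,0],"hand":[0,0,0,0,0,0]}'
python3 - <<'E'
from workcell import viewer
import cv2
for n in("scene","top"):
    im=viewer.read_camera(n)[:,:,::-1]; cv2.imwrite(f"pics/{n}5.png",im)
    a=im[195:305,285:405] if n=="scene" else im[170:285,230:390]
    cv2.imwrite(f"pics/{n}5z.png",cv2.resize(a,None,fx=5,fy=5,interpolation=cv2.INTER_CUBIC))
E
python3 - <<'E'
from fit import *
v=[ 0.54046, -0.00566, -0.1846]
for y in(16,20):print(y,(proj("scene",world(v,(84,y,85)))-[285,195])*5,(proj("top",world(v,(84,y,85)))-[230,170])*5)
E
```

```text
time_s: 8.4
tcp_pos: [0.5988, -0.1601, 0.1759]
orientation: [[0.985, -0.175, 0.003], [-0.175, -0.985, 0.003], [0.002, -0.004, -1.0]]
wrist_force: [0.6, 0.4, -0.4]
grip_width: 0.0006
time_s: 9.0
tcp_pos: [0.5618, -0.3553, 0.1821]
orientation: [[0.983, -0.185, 0.012], [-0.185, -0.983, -0.0], [0.012, -0.002, -1.0]]
wrist_force: [1.0, 0.7, 0.4]
grip_width: 0.0003
16 [439.45090868 276.3012904 ] [360.96705087  93.61226866]
20 [445.21139498 271.25973411] [350.84845024  91.95752377]
```

View pics/scene5z.png

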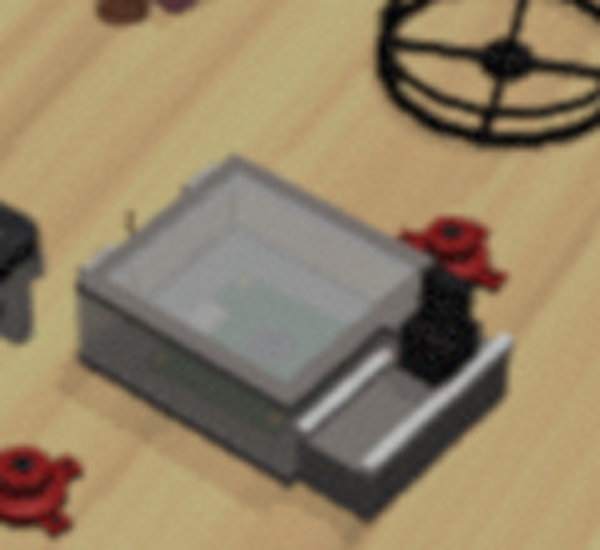

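View pics/top5z.png

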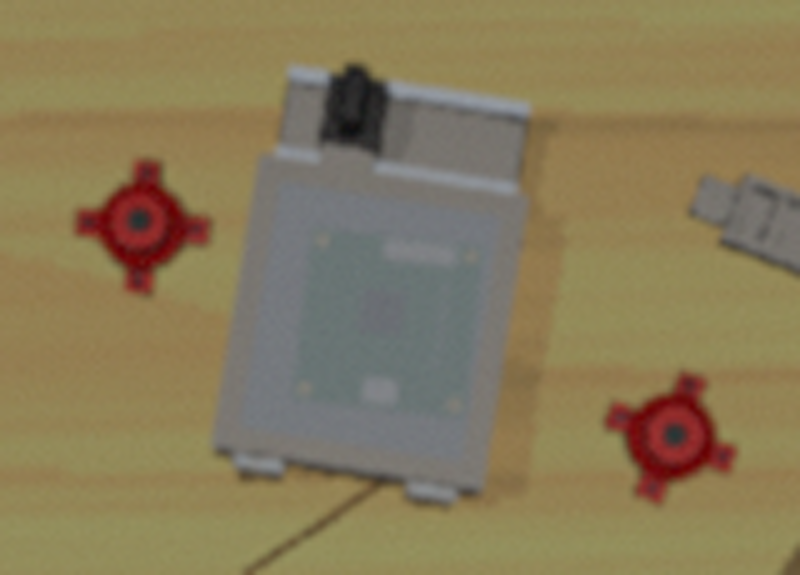

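View pics/top5.png

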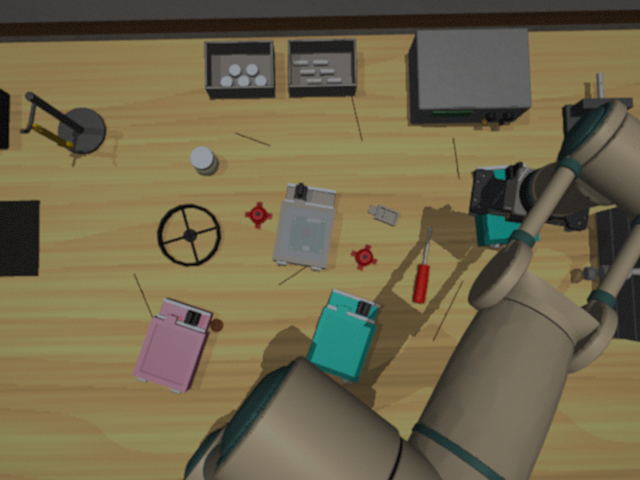

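The lid lies flat. The tab is at about (353,85) in the top crop and (445,272) in the scene crop, where y = +20 predicts (351,92) and (445,271). The keeper covers the tongue, and the other objects are where they were.

```bash
python3 -c "
from workcell import bot
print(bot.finish_job())"
```

```text
the job is handed in; nothing more can be done
None
```

The lid is shut and the latch is home. I handed the job in at about 9 s of the 48 s allowed, with the arm clear of everything.

- **Lid:** I pushed it down with the shut fingertips until it met its stop. The force rose to about 11 N with the tips 51 mm above the table, which is the shut height.
- **Latch:** Only then did I push its thumb tab from the −y side, at about 2 N. I stopped when the force rose to 9 N at the end stop.
- **Last checks:** In the last pictures the tab sits within 1 to 3 pixels of where y = +20 should appear, and the keeper covers the tongue. The board looks undisturbed through the lid, and the motor mounts, guard, buckle, driver and jar look unmoved by eye.
- **Disagreement:** The one mismatch was in locating the case at the start: two of the points I measured were 2 to 3 pixels off. The contact heights and positions later agreed with the fit.

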